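# Open the locked cutter case

### The arm

A 6-joint arm with a two-finger parallel gripper is mounted at the origin on the work surface. World frame = base frame: x ahead of the robot, y to its left, z up, the work surface at z = 0. Lengths are in mm, angles in rad, forces in N, time in s.
With the tool pointing down it reaches from about 350 to 975 mm from the base axis. Payload 7.1 kg.
Tool frame: the origin (TCP) lies at the very end of the fingers, on their centre line; the grasp point (between the pads) lies tcp_to_grasp behind it (tcp_to_grasp is the distance from the TCP to the grasp point, in mm); z points along the fingers, x is the direction in which the jaws open and shut, and the axes are right-handed (so a half turn about z gives the same grasp; the last joint's range is limited). The gripper opens to 88 mm and grips with 3 to 60 N. Pads are 20 mm wide; open, the fingers measure 115 mm over their backs; the gripper's body (75 mm by 178 mm) begins 61 mm behind the grasp point.
Start: joints at [-1.308, 0.423, 1.63, -0, 1.089, -0.019], TCP at [173.821, -600.326, 222.675] pointing down, gripper open.
Joint ranges: [-3, 3], [-0.9, 2.11], [0.09, 2.58], [-1.31, 4.45], [0.11, 2.69], [-2.54, 2.54]. Speed limits (rad/s): [2.39, 2.39, 3.01, 3.14, 3.14, 3.14].

### API

Orientations are given as a rotation vector (axis times angle).
In Python, from workcell import get_obs, get_image, close_job, recognise, mark_of, tcp_to_grasp gives the robot as it stands. The module is installed in compiled form; this text tells all that it offers.
- The arm moves only by the tool move_arm, never from a script. Its argument "motion" is a list of rows, each a list of 7 numbers: the shift along the world's x, y, z in mm, then the turn, a rotation vector about the world's x, y, z in rad, then the finger opening in mm, from 0 to 87.8. A call has 1 to 5 rows; each row is the pose to reach, as a shift and turn from the pose commanded when the call began; what a row does not reach only later rows make up. A row lasts 1/12 s, in which the tool goes at most 41.7 mm and 7.16 degrees, less where a joint would pass 70% of its speed; a pose out of reach is approached as far as the arm can. A call with a gripper value outside its range is refused whole. The fingers move at their own pace and stop on an object; the grip force is fixed at half the most. Time passes only in rows, so rows that repeat a pose let the fingers close. It gives the time, the measured TCP pose, the force and the opening at its end, in the units of the state.
- get_obs(): the state, without advancing time (a new reading comes with each control period).
- get_image(name): name is "scene" or "side" or "wrist"; returns a dict with "color" (384x512x3 uint8, red, green, blue), "mtx" (3x3 intrinsics, pixels), "camera_from_world" (4x4, takes a point from world to camera coordinates). Camera axes: x right, y up, looking along -z (the intrinsics and any distortion apply to the point x, -y, -z); pixel columns grow to the right and rows downward; lengths in mm; the calibration is good to about 2 mm. The wrist camera is an equidistant fisheye: a pixel r from the principal point sees the ray r / f radians off the axis. A picture is of the moment at which its call begins. There is no depth.
- close_job(): hands the job in, once; it reports no verdict.
Trained networks look in a picture, given as the dict that the camera call returned (one of the last four; its "shot" number tells which), for a name from the list of things; names that differ only in an ending like _2 or _b are one class to them, and where a whole thing is asked for, a point or a joint stands for the part that bears it (a point fixed in the world has none). Each returns a list of dicts, best first, with "p" (0 to 1); they miss things now and then, are a little off and sometimes report something else, mostly with a low value. They report only what shows in the picture. A call takes as long as a camera call.
- recognise(picture, label): "bbox" ([centre column, centre row, width, height] in pixels, round what is visible of it).
- mark_of(picture, label): "location" ([row, column] in pixels: a listed point, or the origin of a listed thing).
The state is a dict: "t": time; "qpos": joint angles; "qvel": joint speeds; "joint_torque": joint torques, N m; "ee_pos": TCP position; "orientation": TCP orientation; "ft_force": force on the tool from outside, world axes, zero at the start; "moment": the same for the moment, N m; "width": finger opening in mm.
Only numpy, scipy, OpenCV 4.12 (cv2) and the standard library are available. Lean on these libraries where they do the work, as an engineer would, in place of code of your own. Each camera call takes 0.05 s, during which the arm holds its last target. There are 200 camera calls.

### The job

Open the cutter case beside the lathe: slide the red safety tab away from the latch until you feel it press firmly on the spring of the yellow pawl, which moves off the latch bar (about 9 N beyond the tab's own drag of 8 N; over 12 N beyond it would damage the pawl). Then swing the latch fully up by its black ball with the lid still shut, and only then raise the lid so that it stays open by itself at 30 degrees or more. Never force the latch against the pawl, leave the other things on the bench where they are, and let go at the end.

Things in the scene. Friction and masses are not known exactly. Their poses are not given: they have to be found in the camera images.
- case: Grey-blue steel case screwed to the bench, 200 deep (x), 300 wide (y), 85 mm tall with the lid shut. Origin: centre of its underside, on the bench. x points from its front (robot side) to the hinge at the back, y along the width, z up. The latch lies on the lid at y = 0, its ball overhanging the front edge; tab and pawl are beside it towards +y.
- lid_hinge (a point): Middle of the lid's hinge line (along the case's y), fixed in the case at x = +100, z = 65 mm. Axes as the case's.
- lid (a joint): Angle of the lid, rad: 0 shut, grows as the front edge rises, stop at 1.2. The stiff hinge holds it where it is left; raising it by the ball takes about 8 to 11 N. While the latch is down, a hook under the lid holds it shut.
- latch_pivot (a point): Pivot of the latch, on the lid: with the lid shut at case x = -25, y = 0, z = 109 mm. Axis along the case's y.
- ball (a point): Centre of the black ball knob, 30 mm across, on the free end of the latch bar (12 wide, 10 thick), 110 mm from the pivot. Latch down: at case x = -135, y = 0, z = 109 mm, 35 mm ahead of the case's front with free space below; fingers can take it from above on its +y and -y sides; it revolves freely about a cross pin along y as the latch swings.
- latch (a joint): Angle of the latch, rad: 0 flat towards the robot, grows as the ball rises about the pivot, up and then to the case's +x; stop at 1.3 (nearly upright). Friction holds it (about 3 N at the ball). Blocked at about 0.03 while the pawl lies over the bar. From the upper stop, pulling the ball on round the lid's hinge raises the lid.
- tab_fin (a point): Centre of the upright part (upper 28 mm) of the red safety tab's fin, 24 (x) by 12 (y) mm; its top is 14 mm above this point, and below it, from 19 mm down, is the tab's wider block (26 by 34 mm). Lid shut: at case x = -65, y = 42 + tab travel, z = 136 mm. Push it towards the case's +y; both its sides are free.
- tab (a joint): Travel of the tab along the case's +y, m: 0 to 0.0035 at the start. It drags with about 8 N and stays where it is left. At 0.0045 to 0.0195 (its push screw is set differently on each case) it meets the yellow pawl's spring, 3 N per mm. The pawl is clear of the latch bar once pushed 2 mm (6 N); more than 12 N damages it. Only the feel of the push tells.
- pawl_rest (a point): Tip of the yellow locking pawl at rest, a strip 12 (x) by 6 mm thick lying over the +y edge of the latch bar by 2 mm, so that the bar cannot rise; lid shut: case x = -87, y = 4, z = 119 mm (a fixed point on the lid). The tab, pushed to +y, drives the pawl to +y off the bar, and the tab's drag then keeps it there. More than 25 N of the bar on the pawl bends it.
- bushing_mid (a point): Bystander: brass bushing 36 across, 40 high mm, upright; its centre.
- collet_mid (a point): Bystander: steel collet 38 across, 52 high mm, upright; its centre.
- tool_block_mid (a point): Bystander: dark tool holder block 34 x 34 x 40 mm high with a steel bit; its centre.
- spanner: Bystander: steel spanner 160 mm long, lying.
- oil_bottle: Bystander: yellow bottle with a red cap, 56 across, 150 mm high; centre of its foot.
- brush: Bystander: brush 170 mm long, lying.

How it is judged (in metres and radians):
On the way, in this order (a step that is already met when the one before it is completed fails the run):
1. the safety tab presses on the pawl (over 6 N) with the latch still down (contact force between tab and pawl above 6 N and value of joint latch below 0.1 rad), for 0.1 s.
2. the latch is swung fully up while the lid is still shut or nearly so (value of joint latch above 1.15 rad and value of joint lid below 0.2 rad), for 0.1 s.
3. the lid is raised (value of joint lid above 0.5 rad), for 0.2 s.
At the end, for the whole second after the job is handed in: The lid stands open by itself at more than 0.5 rad and at rest, the latch is up at more than 1.1 rad, the tab is not slid back (travel over 5.5 mm), and the robot touches nothing (value of joint lid above 0.5 rad and value of joint latch above 1.1 rad and value of joint tab above 0.0055 m and velocity of joint lid between -0.05 and 0.05 rad/s).
It fails at once if the tab is rammed into the pawl (over 12 N) (contact force between tab and pawl above 12 N).
It fails at once if the latch is forced against the locking pawl (over 25 N) (contact force between latch and pawl above 25 N).
It fails at once if another thing on the bench is disturbed (moved over 20 mm) (distance of any of bushing_mid, collet_mid, tool_block_mid, spanner, oil_bottle, brush from where it was at the start of the episode above 0.02 m).
It also fails if it takes over 56 s, if anything falls off the work surface, if the arm or the gripper's body presses on something with over 40 N, if the wrist force passes 120 N, or if a joint passes its speed limit or range.

## Working session

There is one attempt and no reset: what is moved stays moved. The work goes in short steps, Python scripts to look and compute and a tool call to move; the robot and the scene stay as the last step left them, time stands still between calls to the robot, and variables do not carry over. Pictures are saved under pics/ and viewed, about 8 in all and at most 12, crops included, and the job is handed in when it is done.

Besides the shell and the picture viewer there is one more tool, called as a command line: name --pt "numbers of a row" for each row, then --argument value for the rest. move_arm: Moves the arm, as the interface text tells. Its arguments: {"type":"object","properties":{"motion":{"type":"array"}},"required":["motion"]}

```bash
mkdir -p pics; cat > h.py <<'E'
import numpy as np, cv2
from workcell import *
from scipy.optimize import least_squares
def ray(im,rc):
    K=im["mtx"];T=np.array(im["camera_from_world"]);r,c=rc
    x=(c-K[0][2])/K[0][0];y=(r-K[1][2])/K[1][1]
    if im.get("fish"):
        th=np.hypot(x,y);s=np.sin(th)/max(th,1e-9);d=np.array([x*s,-y*s,-np.cos(th)])
    else: d=np.array([x,-y,-1.])
    R=T[:3,:3];o=-R.T@T[:3,3];d=R.T@d
    return o,d/np.linalg.norm(d)
def tri(rays):
    A=sum(np.eye(3)-np.outer(d,d) for o,d in rays);b=sum((np.eye(3)-np.outer(d,d))@o for o,d in rays)
    p=np.linalg.solve(A,b);return p,[np.linalg.norm((np.eye(3)-np.outer(d,d))@(p-o)) for o,d in rays]
def atz(ry,z):
    o,d=ry;return o+d*(z-o[2])/d[2]
def proj(im,p):
    K=im["mtx"];T=np.array(im["camera_from_world"]);q=T[:3,:3]@p+T[:3,3];x,y,z=q[0],-q[1],-q[2]
    if im.get("fish"):
        r=np.hypot(x,y);th=np.arctan2(r,z);x,y=x/r*th,y/r*th
    else: x,y=x/z,y/z
    return np.array([K[1][1]*y+K[1][2],K[0][0]*x+K[0][2]])
def shot(n,save=None):
    im=get_image(n);im["fish"]=n=="wrist"
    if save: cv2.imwrite(f"pics/{save}.png",im["color"][:,:,::-1])
    return im
E
cat > a.py <<'E'
from h import *
o=get_obs();print({k:np.round(v,3).tolist() for k,v in o.items()},tcp_to_grasp)
ims={n:shot(n,n+"0") for n in("scene","side","wrist")}
for l in["case","lid_hinge","latch_pivot","ball","tab_fin","pawl_rest","bushing_mid","collet_mid","tool_block_mid","spanner","oil_bottle","brush"]:
    rs=[]
    for n,im in ims.items():
        m=mark_of(im,l)
        if m: print(l,n,np.round(m[0]["location"]),round(m[0]["p"],2),end=" | ")
        if m and m[0]["p"]>.4: rs.append(ray(im,m[0]["location"]))
    if len(rs)>1: p,e=tri(rs);print(np.round(p,1),np.round(e,1))
    else: print()
a=np.hstack([ims["scene"]["color"],ims["side"]["color"]])[:,:,::-1]
cv2.imwrite("pics/both0.png",cv2.resize(a,(800,300),interpolation=cv2.INTER_AREA))
E
python3 a.py
```

```text
{'t': 0.0, 'qpos': [-1.308, 0.424, 1.631, 0.0, 1.089, -0.019], 'qvel': [-0.001, 0.002, 0.003, -0.001, -0.0, -0.001], 'joint_torque': [-0.0, -54.462, -27.367, 0.064, 0.023, -0.0], 'ee_pos': [173.688, -599.814, 221.923], 'orientation': [-2.511, 1.887, 0.002], 'ft_force': [-0.164, 0.121, -0.262], 'moment': [-0.026, -0.004, -0.039], 'width': 87.902} 18.700000000000003
case scene [244. 270.] 0.97 | case side [233. 246.] 0.74 | [574.7  57.3  -0.7] [3.6 3.6]
lid_hinge scene [245. 234.] 0.64 | lid_hinge side [194. 218.] 0.72 | [671.6  26.1  66.5] [3.6 3.6]
latch_pivot scene [203. 277.] 0.87 | latch_pivot side [198. 257.] 0.79 | [545.8  56.6 105. ] [2.8 2.8]
ball scene [187. 313.] 0.65 | ball side [213. 292.] 0.82 | [446.   88.7 105.2] [0.3 0.3]
tab_fin scene [198. 307.] 0.93 | tab_fin side [200. 254.] 0.71 | [525.8 118.6 137.6] [0.9 0.9]
pawl_rest scene [195. 298.] 0.82 | pawl_rest side [201. 273.] 0.58 | [499.5  78.5 115.7] [3.4 3.4]
bushing_mid scene [240. 358.] 0.58 | bushing_mid side [277. 261.] 0.73 | [461.9 224.9  19.5] [1.8 1.8]
collet_mid scene [190. 223.] 0.73 | collet_mid side [195. 303.] 0.58 | [ 495.5 -143.6   20. ] [2.2 2.2]
tool_block_mid side [219. 326.] 0.71 | 
spanner scene [329. 341.] 0.79 | spanner side [281. 155.] 0.76 | [682.7 302.5  -6.4] [2.1 2.1]
oil_bottle scene [207. 191.] 0.88 | oil_bottle side [189. 278.] 0.88 | [ 583.1 -179.1    2.8] [3. 3.]
brush scene [182. 189.] 0.79 | brush side [182. 314.] 0.66 | [ 5.015e+02 -2.613e+02 -4.000e-01] [0.2 0.2]
```

View pics/both0.png

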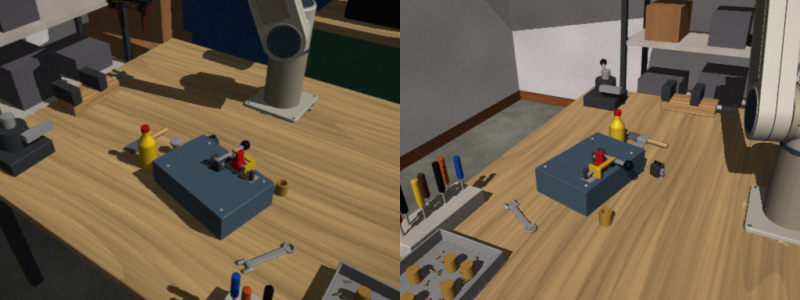

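```bash
python3 - <<'E'
from h import *
# fit case pose (x,y,yaw) from triangulated points
W=np.array([[574.7,57.3],[671.6,26.1],[545.8,56.6],[446,88.7],[525.8,118.6],[499.5,78.5]])
L=np.array([[0,0],[100,0],[-25,0],[-135,0],[-65,43.5],[-87,4]])
def f(q):
    c,s=np.cos(q[2]),np.sin(q[2]);return (L@np.array([[c,s],[-s,c]])+q[:2]-W).ravel()
r=least_squares(f,[575,57,-.3],loss="soft_l1",f_scale=3);print(r.x,r.fun.reshape(-1,2).round(1))
E
```

```text
[ 5.75696185e+02  5.32886551e+01 -2.72149887e-01] [[ 1.  -4. ]
 [ 0.4  0.3]
 [ 5.8  3.4]
 [-0.3  0.9]
 [-1.  -5.9]
 [-6.5  2. ]]
```

The case sits at about (576, 53) with yaw -0.27. The ball overhangs towards the robot, the tab is red and the pawl yellow. In the scene half the ball is near (245,146); in the side half it is near (628,166). I'm moving over the latch for a close look.

move_arm --pt "15 35 8 0 0 -0.03 87.8" --pt "30 70 16 0 0 -0.06 87.8" --pt "46 105 24 0 0 -0.09 87.8" --pt "61 140 32 0 0 -0.12 87.8" --pt "76 175 40 0 0 -0.14 87.8"

```text
t: 2.37
ee_pos: [250.1, -423.7, 262.9]
orientation: [-2.371, 2.061, -0.0]
ft_force: [1.4, -0.1, 0.0]
width: 87.9
```

move_arm --pt "15 35 0 0 0 -0.03 87.8" --pt "30 70 0 0 0 -0.06 87.8" --pt "46 105 0 0 0 -0.09 87.8" --pt "61 140 0 0 0 -0.12 87.8" --pt "76 175 0 0 0 -0.14 87.8"

```text
t: 2.78
ee_pos: [326.2, -248.7, 263.0]
orientation: [-2.221, 2.222, -0.001]
ft_force: [1.8, 0.2, -0.6]
width: 87.8
```

move_arm --pt "15 35 0 0 0 -0.03 87.8" --pt "30 70 0 0 0 -0.06 87.8" --pt "46 105 0 0 0 -0.09 87.8" --pt "61 140 0 0 0 -0.12 87.8" --pt "76 175 0 0 0 -0.14 87.8"

```text
t: 3.2
ee_pos: [402.3, -73.5, 263.1]
orientation: [-2.06, 2.371, -0.001]
ft_force: [-0.2, -0.6, -0.2]
width: 88.0
```

move_arm --pt "15 35 0 0 0 -0.03 60" --pt "30 70 0 0 0 -0.06 60" --pt "46 105 0 0 0 -0.09 60" --pt "61 140 0 0 0 -0.12 60" --pt "76 175 0 0 0 -0.134 60"

```text
t: 3.62
ee_pos: [478.3, 101.8, 262.9]
orientation: [-1.898, 2.503, -0.001]
ft_force: [0.6, -2.2, 0.8]
width: 60.7
```

```bash
cat > b.py <<'E'
from h import *
import sys
o=get_obs();print({k:np.round(o[k],3).tolist() for k in("t","qpos","ee_pos","orientation","ft_force")})
ims={n:shot(n,sys.argv[1]+n) for n in("scene","side","wrist")}
for l in["case","lid_hinge","latch_pivot","ball","tab_fin","pawl_rest","tool_block_mid"]:
    rs=[]
    for n,im in ims.items():
        m=mark_of(im,l)
        if m: print(l,n,np.round(m[0]["location"]),round(m[0]["p"],2),end=" | ")
        if m and m[0]["p"]>.4: rs.append(ray(im,m[0]["location"]))
    if len(rs)>1: p,e=tri(rs);print(np.round(p,1),np.round(e,1))
    else: print()
E
python3 b.py b
```

```text
{'t': 3.617, 'qpos': [0.185, 0.171, 1.885, -0.0, 1.085, 2.03], 'ee_pos': [478.286, 101.757, 262.923], 'orientation': [-1.898, 2.503, -0.001], 'ft_force': [0.643, -2.168, 0.838]}
case scene [244. 270.] 0.79 | case side [230. 248.] 0.85 | case wrist [ 88. 274.] 0.76 | [575.5  53.9   3.6] [2.2 2.8 4.3]
lid_hinge scene [244. 233.] 0.79 | lid_hinge side [194. 219.] 0.74 | lid_hinge wrist [ 10. 274.] 0.67 | [671.   28.4  67.6] [2.5 3.6 2.9]
latch_pivot scene [203. 279.] 0.58 | latch_pivot side [198. 256.] 0.7 | latch_pivot wrist [109. 279.] 0.89 | [548.6  60.9 109.2] [2.5 2.2 1.9]
ball scene [188. 313.] 0.74 | ball side [213. 290.] 0.61 | ball wrist [204. 277.] 0.62 | [448.8  89.7 105. ] [0.7 0.5 0.8]
tab_fin scene [197. 307.] 0.6 | tab_fin side [201. 256.] 0.68 | tab_fin wrist [149. 231.] 0.68 | [523.2 116.8 137.1] [3.  2.6 2.8]
pawl_rest scene [193. 301.] 0.63 | pawl_rest side [202. 271.] 0.88 | pawl_rest wrist [166. 271.] 0.81 | [497.2  86.1 119.1] [1.1 1.7 2.1]
tool_block_mid scene [185. 274.] 0.66 | tool_block_mid side [215. 327.] 0.77 | tool_block_mid wrist [193. 379.] 0.71 | [400.2 -54.5  24.5] [8.3 3.4 5.7]
```

View pics/bwrist.png

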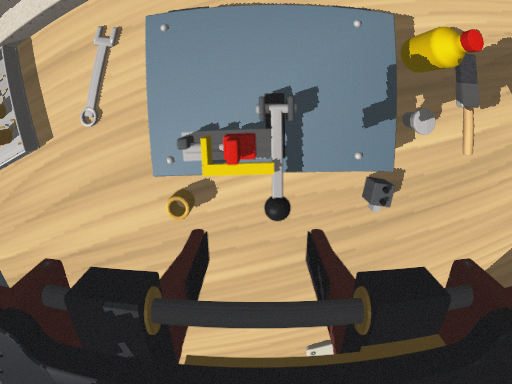

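```bash
python3 - <<'E'
from h import *
W=np.array([[575.5,53.9],[671,28.4],[548.6,60.9],[448.8,89.7],[523.2,116.8],[497.2,86.1]])
L=np.array([[0,0],[100,0],[-25,0],[-135,0],[-65,43.5],[-87,4]])
def f(q):
    c,s=np.cos(q[2]),np.sin(q[2]);return (L@np.array([[c,s],[-s,c]])+q[:2]-W).ravel()
r=least_squares(f,[575,57,-.3],loss="soft_l1",f_scale=3);print(r.x,r.fun.reshape(-1,2).round(1), f(r.x)[6:10]+W.ravel()[6:10])
E
```

```text
[ 5.75623962e+02  5.52658953e+01 -2.77100217e-01] [[ 0.1  1.4]
 [ 0.8 -0.5]
 [ 3.   1.2]
 [-3.   2.5]
 [ 1.8 -1.9]
 [-4.2 -3.2]] [445.77383783  92.1975265  525.00372385 114.88838722]
```

The wrist view shows the ball at (277,208), the red fin at (231,149), the pawl strip running from (205,168) to (272,168), and a yellow post at (207,150) on the fin's +y side. That post rules out straddling the fin. I'll push with closed fingers from the -y side.

move_arm --pt "12 -5 -28 0 0 0 0" --pt "24 -10 -56 0 0 0 0" --pt "38 -15 -80 0 0 0 0" --pt "38 -15 -80 0 0 0 0" --pt "38 -15 -80 0 0 0 0"

```text
t: 5.23
ee_pos: [515.1, 84.5, 181.7]
orientation: [1.897, -2.501, -0.003]
ft_force: [-0.7, -0.0, -0.5]
width: 30.2
```

move_arm --pt "0 0 -15 0 0 0 0" --pt "0 0 -30 0 0 0 0" --pt "0 0 -42 0 0 0 0" --pt "0 0 -50 0 0 0 0" --pt "0 0 -55 0 0 0 0"

```text
t: 5.65
ee_pos: [515.8, 85.0, 128.3]
orientation: [-1.899, 2.501, -0.001]
ft_force: [-1.0, 0.2, 0.3]
width: 0.5
```

```bash
python3 - <<'E'
from h import *
o=get_obs();print({k:np.round(o[k],3).tolist() for k in("t","ee_pos","ft_force","width")})
for n in("wrist","side"):
    im=shot(n);
    for l in("tab_fin","ball"):
        m=mark_of(im,l);print(n,l,[(np.round(i["location"]),round(i["p"],2)) for i in m[:2]])
        if l=="tab_fin" and m: print(atz(ray(im,m[0]["location"]),136))
    if n=="wrist": cv2.imwrite("pics/c.png",cv2.resize(im["color"][60:260,130:400,::-1],(800,592)))
E
```

```text
{'t': 5.65, 'ee_pos': [515.81, 84.984, 128.272], 'ft_force': [-0.96, 0.168, 0.323], 'width': 0.52}
wrist tab_fin [(array([250., 200.]), 0.76)]
[525.3783239  116.98142372 136.        ]
wrist ball [(array([280., 147.]), 0.51)]
side tab_fin [(array([199., 253.]), 0.78)]
[530.25991529 115.33653057 136.        ]
side ball [(array([212., 290.]), 0.64)]
```

View pics/c.png

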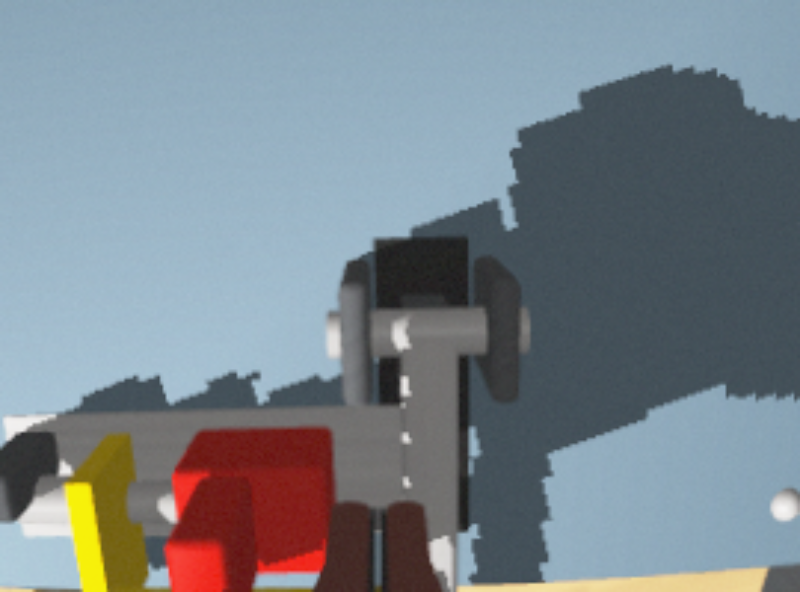

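The closed fingers are beside the fin on its -y side with about a 13 mm gap. I'm approaching it now.

move_arm --pt "0.5 1.7 0 0 0 0 0" --pt "1.0 3.5 0 0 0 0 0" --pt "1.5 5.2 0 0 0 0 0" --pt "2.0 6.9 0 0 0 0 0" --pt "2.2 7.7 0 0 0 0 0"

```text
t: 6.37
ee_pos: [518.2, 92.7, 127.7]
orientation: [-1.9, 2.502, -0.0]
ft_force: [-0.3, 0.1, -0.8]
width: 0.4
```

move_arm --pt "0.1 0.5 0 0 0 0 0" --pt "0.3 1.0 0 0 0 0 0" --pt "0.4 1.5 0 0 0 0 0" --pt "0.6 1.9 0 0 0 0 0"

```text
t: 6.7
ee_pos: [518.6, 94.3, 127.6]
orientation: [1.899, -2.502, -0.0]
ft_force: [0.8, -0.6, -1.6]
width: 0.5
```

move_arm --pt "0.1 0.5 0 0 0 0 0" --pt "0.3 1.0 0 0 0 0 0" --pt "0.4 1.5 0 0 0 0 0" --pt "0.6 1.9 0 0 0 0 0"

```text
t: 7.03
ee_pos: [519.2, 96.2, 127.7]
orientation: [1.899, -2.502, -0.0]
ft_force: [-0.5, -0.3, 0.5]
width: 0.5
```

```bash
python3 -c "
from workcell import *;o=get_obs();f=o['ft_force'];print(o['ee_pos'],f,'along y',f[0]*.2735+f[1]*.962)"
```

```text
[519.21026843  96.20304718 127.66682166] [-0.45715233 -0.25220065  0.51098709] along y -0.36764818631046314
```

move_arm --pt "0.1 0.5 0 0 0 0 0" --pt "0.3 1.0 0 0 0 0 0" --pt "0.4 1.5 0 0 0 0 0" --pt "0.6 1.9 0 0 0 0 0"

```text
t: 7.37
ee_pos: [519.8, 98.1, 127.7]
orientation: [1.9, -2.502, -0.0]
ft_force: [-1.0, -0.4, 0.4]
width: 0.3
```

move_arm --pt "0.1 0.5 0 0 0 0 0" --pt "0.3 1.0 0 0 0 0 0"

```text
t: 7.53
ee_pos: [520.1, 99.1, 127.7]
orientation: [-1.899, 2.502, 0.0]
ft_force: [-0.2, 0.5, 0.5]
width: 0.2
```

move_arm --pt "0.1 0.5 0 0 0 0 0" --pt "0.3 1.0 0 0 0 0 0" --pt "0.4 1.5 0 0 0 0 0" --pt "0.6 1.9 0 0 0 0 0"

```text
t: 7.87
ee_pos: [520.7, 101.0, 127.7]
orientation: [-1.9, 2.502, 0.0]
ft_force: [0.1, -0.0, -0.3]
width: 0.3
```

move_arm --pt "0.1 0.5 0 0 0 0 0" --pt "0.3 1.0 0 0 0 0 0"

```text
t: 8.03
ee_pos: [520.8, 101.6, 127.6]
orientation: [1.899, -2.501, 0.001]
ft_force: [-0.4, -5.4, 0.4]
width: 0.4
```

Contact is made. I'll go on in small steps and read the drag plateau.

move_arm --pt "0.1 0.3 0 0 0 0 0" --pt "0.1 0.5 0 0 0 0 0" --pt "0.2 0.7 0 0 0 0 0"

```text
t: 8.28
ee_pos: [520.9, 101.7, 127.6]
orientation: [1.899, -2.5, 0.001]
ft_force: [-1.1, -8.5, 1.0]
width: 0.6
```

move_arm --pt "0.1 0.3 0 0 0 0 0" --pt "0.1 0.5 0 0 0 0 0" --pt "0.2 0.7 0 0 0 0 0"

```text
t: 8.53
ee_pos: [521.0, 102.2, 127.6]
orientation: [1.899, -2.5, 0.001]
ft_force: [-0.8, -8.6, 1.8]
width: 0.5
```

move_arm --pt "0.1 0.4 0 0 0 0 0" --pt "0.2 0.8 0 0 0 0 0" --pt "0.3 1.2 0 0 0 0 0"

```text
t: 8.78
ee_pos: [521.3, 103.4, 127.6]
orientation: [1.899, -2.5, 0.001]
ft_force: [-0.8, -8.2, 0.7]
width: 0.7
```

move_arm --pt "0.1 0.4 0 0 0 0 0" --pt "0.2 0.8 0 0 0 0 0"

```text
t: 8.95
ee_pos: [521.5, 104.1, 127.6]
orientation: [1.899, -2.5, 0.001]
ft_force: [-1.0, -8.6, 2.2]
width: 0.7
```

move_arm --pt "0.1 0.4 0 0 0 0 0" --pt "0.2 0.8 0 0 0 0 0" --pt "0.3 1.2 0 0 0 0 0"

```text
t: 9.2
ee_pos: [521.7, 105.3, 127.6]
orientation: [1.899, -2.5, 0.001]
ft_force: [-0.6, -8.8, 2.2]
width: 0.3
```

move_arm --pt "0.1 0.4 0 0 0 0 0" --pt "0.2 0.8 0 0 0 0 0"

```text
t: 9.37
ee_pos: [521.9, 105.8, 127.6]
orientation: [1.899, -2.5, 0.002]
ft_force: [-0.1, -11.1, 2.1]
width: 0.5
```

move_arm --pt "0.1 0.4 0 0 0 0 0" --pt "0.1 0.4 0 0 0 0 0"

```text
t: 9.53
ee_pos: [521.9, 106.1, 127.6]
orientation: [1.899, -2.499, 0.002]
ft_force: [-1.1, -10.1, 2.8]
width: 0.3
```

move_arm --pt "0.1 0.4 0 0 0 0 0" --pt "0.1 0.4 0 0 0 0 0"

```text
t: 9.7
ee_pos: [522.0, 106.4, 127.6]
orientation: [1.899, -2.499, 0.002]
ft_force: [-0.9, -10.7, 3.1]
width: 0.4
```

move_arm --pt "0.1 0.4 0 0 0 0 0" --pt "0.2 0.8 0 0 0 0 0" --pt "0.2 0.8 0 0 0 0 0"

```text
t: 9.95
ee_pos: [522.1, 106.9, 127.6]
orientation: [1.899, -2.499, 0.002]
ft_force: [-1.7, -12.0, 2.3]
width: 0.3
```

move_arm --pt "0.1 0.4 0 0 0 0 0" --pt "0.2 0.8 0 0 0 0 0" --pt "0.2 0.8 0 0 0 0 0"

```text
t: 10.2
ee_pos: [522.3, 107.5, 127.6]
orientation: [1.899, -2.498, 0.003]
ft_force: [-1.9, -15.6, 2.7]
width: 0.3
```

move_arm --pt "0.1 0.4 0 0 0 0 0" --pt "0.2 0.7 0 0 0 0 0" --pt "0.2 0.7 0 0 0 0 0"

```text
t: 10.45
ee_pos: [522.3, 107.9, 127.5]
orientation: [1.898, -2.498, 0.003]
ft_force: [-1.4, -15.6, 3.6]
width: 0.5
```

```bash
python3 -c "
from workcell import *
for i in range(4):
    o=get_obs();f=o['ft_force'];print(o['t'],o['ee_pos'],f[0]*.2735+f[1]*.962);get_image('side')"
```

```text
10.45 [522.31752509 107.90558771 127.52812799] -15.359839783898126
10.5 [522.34929569 107.89208898 127.53083879] -15.859955108425734
10.55 [522.32841579 107.87260443 127.53041493] -14.522702805865043
10.6 [522.36580305 107.88592877 127.56799362] -15.186388240679387
```

move_arm --pt "0.1 0.4 0 0 0 0 0" --pt "0.2 0.7 0 0 0 0 0" --pt "0.2 0.7 0 0 0 0 0"

```text
t: 10.9
ee_pos: [522.4, 108.3, 127.5]
orientation: [1.898, -2.497, 0.003]
ft_force: [-1.4, -15.8, 3.9]
width: 0.5
```

```bash
python3 -c "
from workcell import *
for i in range(5):
    o=get_obs();f=o['ft_force'];print(o['t'],o['ee_pos'],f[0]*.2735+f[1]*.962);get_image('side')"
```

```text
10.9 [522.44294228 108.34273815 127.53505691] -15.590087495718434
10.95 [522.41987382 108.34259719 127.51709996] -16.096217787542702
11.0 [522.45517796 108.34200277 127.52768485] -17.17029252955695
11.05 [522.44904542 108.34886978 127.5525823 ] -17.98017445966624
11.1 [522.46047872 108.35430789 127.52675755] -16.471395662947785
```

The push is about 8.3 N beyond the drag and has been held long enough. Next I back off, rise, and go above the ball.

move_arm --pt "-1 -4 0 0 0 0 0" --pt "-4 -14 0 0 0 0 0" --pt "-4 -14 20 0 0 0 0" --pt "-4 -14 45 0 0 0 60" --pt "-20 -15 75 0 0 0 60"

```text
t: 11.57
ee_pos: [504.5, 95.9, 202.7]
orientation: [1.899, -2.503, -0.001]
ft_force: [-0.1, -0.9, -0.0]
width: 10.6
```

move_arm --pt "-28 -2 0 0 0 0 60" --pt "-57 -4 0 0 0 0 60" --pt "-57 -4 0 0 0 0 60"

```text
t: 11.82
ee_pos: [441.2, 91.5, 202.3]
orientation: [1.898, -2.5, -0.004]
ft_force: [-0.3, 0.3, -1.4]
width: 30.4
```

```bash
sed -i 's/\["case".*\]:/["ball","latch_pivot","tab_fin","pawl_rest"]:/' b.py; python3 b.py d; python3 - <<'E'
import cv2;im=cv2.imread("pics/dwrist.png");cv2.imwrite("pics/dc.png",cv2.resize(im[60:320,120:420],(690,598)))
E
```

```text
{'t': 11.817, 'qpos': [0.178, 0.196, 2.017, 0.001, 0.932, 2.02], 'ee_pos': [441.164, 91.501, 202.341], 'orientation': [1.898, -2.5, -0.004], 'ft_force': [-0.329, 0.313, -1.415]}
ball scene [190. 316.] 0.56 | ball side [212. 292.] 0.73 | ball wrist [199. 260.] 0.88 | [445.6  91.7 104.3] [7.3 5.5 2.6]
latch_pivot scene [202. 280.] 0.76 | latch_pivot side [199. 254.] 0.89 | latch_pivot wrist [ 75. 254.] 0.88 | [549.3  66.1 111.5] [5.8 5.8 2.4]
tab_fin scene [202. 308.] 0.9 | tab_fin side [203. 271.] 0.7 | tab_fin wrist [126. 194.] 0.67 | [510.4 113.9 125.9] [ 7.4 21.3 16.5]
pawl_rest scene [194. 300.] 0.71 | pawl_rest side [202. 271.] 0.95 | pawl_rest wrist [149. 252.] 0.62 | [495.9  84.2 118.9] [2.5 2.6 3.9]
```

View pics/dc.png

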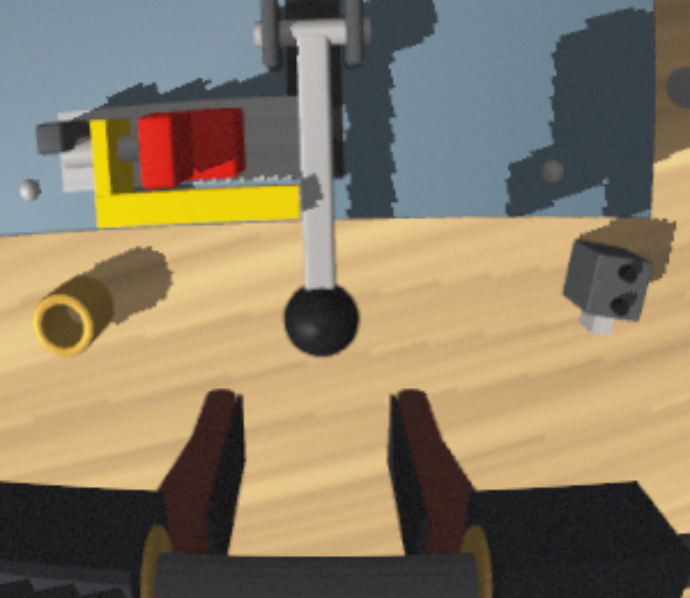

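The pawl tip at crop (300,203) is now just at the bar's edge, so it looks clear. The ball is at crop (322,320), between the fingers sideways. Next is its exact position from the wrist ray.

```bash
python3 - <<'E'
from h import *
im=shot("wrist");m=mark_of(im,"ball");b=recognise(im,"ball");o=get_obs();print(o["ee_pos"],m[0],b[:1])
for z in(104,109):print(atz(ray(im,m[0]["location"]),z),atz(ray(im,b[0]["bbox"][1::-1]),z))
# reprojection check with TCP
print(proj(im,np.array([445.8,92.2,107])))
E
```

```text
[446.40671802  92.18159627 202.66762032] {'location': [196.8, 260.4], 'p': 0.96} [{'bbox': [261.4, 145.4, 33.7, 135.9], 'p': 0.59}]
[446.16214883  89.21071831 104.        ] [491.45905804  75.81613539 104.        ]
[447.6652062   88.85503134 109.        ] [492.09180038  75.71780609 109.        ]
[198.98704582 257.36656023]
```

move_arm --pt "0.5 -2 -30 0 0 0 60" --pt "0.5 -2 -60 0 0 0 60" --pt "0.5 -2 -85 0 0 0 60" --pt "0.5 -2 -104 0 0 0 60" --pt "0.5 -2 -112 0 0 0 60"

```text
t: 13.13
ee_pos: [445.4, 89.9, 88.5]
orientation: [1.897, -2.5, -0.003]
ft_force: [-0.5, 0.2, -0.1]
width: 60.3
```

move_arm --pt "0 0 0 0 0 0 26" --pt "0 0 0 0 0 0 26" --pt "0 0 0 0 0 0 26" --pt "0 0 0 0 0 0 26" --pt "0 0 0 0 0 0 26"

```text
t: 13.55
ee_pos: [447.7, 90.3, 91.7]
orientation: [-1.898, 2.501, -0.002]
ft_force: [-1.0, -3.7, 1.8]
width: 30.3
```

```bash
python3 - <<'E'
from h import *
o=get_obs();print({k:np.round(o[k],2).tolist() for k in("t","ee_pos","ft_force","width")})
shot("side","e");im=cv2.imread("pics/e.png");cv2.imwrite("pics/ec.png",cv2.resize(im[130:280,180:380],(800,600)))
E
```

```text
{'t': 13.55, 'ee_pos': [447.71, 90.29, 91.74], 'ft_force': [-1.0, -3.7, 1.82], 'width': 30.3}
```

View pics/ec.png

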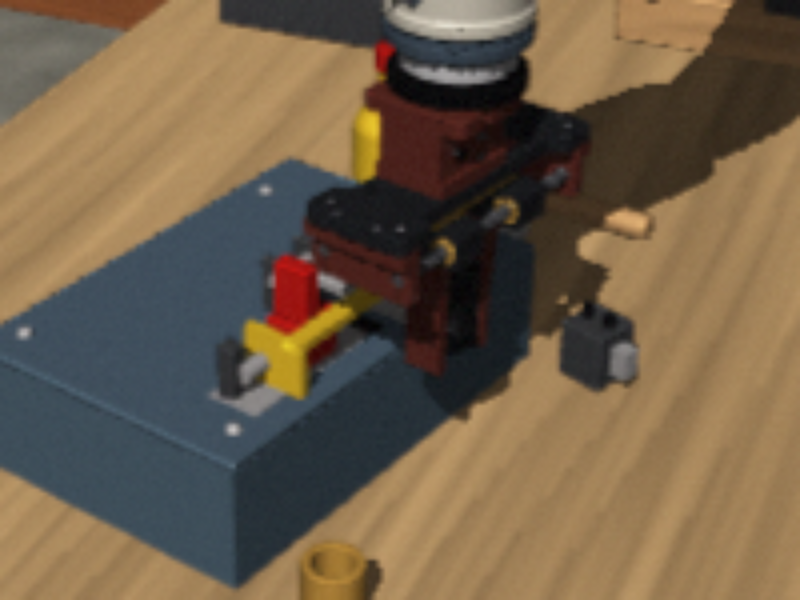

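The ball is gripped (30.3 mm). I'll make a gentle test lift to check it is past the pawl.

move_arm --pt "0 0 1 0 0 0 26" --pt "0 0 2 0 0 0 26" --pt "0 0 3 0 0 0 26"

```text
t: 13.85
ee_pos: [447.5, 90.0, 94.0]
orientation: [-1.899, 2.501, -0.001]
ft_force: [2.3, -5.2, -3.1]
width: 28.6
```

move_arm --pt "0 0 0.7 0 0 0 26" --pt "0 0 1.4 0 0 0 26" --pt "0 0 2 0 0 0 26"

```text
t: 14.1
ee_pos: [447.6, 90.0, 95.9]
orientation: [-1.899, 2.501, -0.001]
ft_force: [2.9, -4.5, -2.6]
width: 28.8
```

move_arm --pt "0.1 0 1 0 0 0 26" --pt "0.2 0 2 0 0 0 26" --pt "0.3 0 3 0 0 0 26"

```text
t: 14.35
ee_pos: [447.7, 89.9, 98.8]
orientation: [-1.899, 2.502, -0.001]
ft_force: [3.2, -4.2, -2.9]
width: 28.9
```

```bash
python3 - <<'E'
from h import *
P=lambda t:np.array([.962*110*(1-np.cos(t)),-.2735*110*(1-np.cos(t)),110*np.sin(t)])
t0=.075
for t in np.arange(t0,1.32,.1): print(round(t,3),(P(t)-P(t0)).round(1))
print((P(1.3)-P(t0)).round(1))
E
```

```text
0.075 [0. 0. 0.]
0.175 [ 1.3 -0.4 10.9]
0.275 [ 3.7 -1.  21.6]
0.375 [ 7.1 -2.  32. ]
0.475 [11.4 -3.2 42.1]
0.575 [16.7 -4.8 51.6]
0.675 [22.9 -6.5 60.5]
0.775 [29.9 -8.5 68.7]
0.875 [ 37.7 -10.7  76.2]
0.975 [ 46.1 -13.1  82.8]
1.075 [ 55.2 -15.7  88.5]
1.175 [ 64.7 -18.4  93.3]
1.275 [ 74.7 -21.2  97. ]
[ 77.2 -22.   97.7]
```

The bar is past the pawl with only friction (3 N). Swinging it up along the arc.

move_arm --pt "1.3 -0.4 10.9 0 0 0 26" --pt "3.7 -1 21.6 0 0 0 26" --pt "7.1 -2 32 0 0 0 26" --pt "11.4 -3.2 42.1 0 0 0 26" --pt "16.7 -4.8 51.6 0 0 0 26"

```text
t: 14.77
ee_pos: [464.0, 85.5, 150.8]
orientation: [-1.899, 2.502, 0.0]
ft_force: [3.0, 0.4, -6.0]
width: 28.6
```

move_arm --pt "6.2 -1.7 8.9 0 0 0 26" --pt "13.2 -3.7 17.1 0 0 0 26" --pt "21 -5.9 24.6 0 0 0 26" --pt "29.4 -8.3 31.2 0 0 0 26" --pt "29.4 -8.3 31.2 0 0 0 26"

```text
t: 15.18
ee_pos: [495.3, 77.6, 183.3]
orientation: [-1.897, 2.501, -0.0]
ft_force: [-3.1, 5.8, 8.7]
width: 29.0
```

move_arm --pt "4.5 -1.3 3 0 0 0 26" --pt "9.1 -2.6 5.7 0 0 0 26" --pt "18.6 -5.3 10.5 0 0 0 26" --pt "24 -7 13 0 0 0 26" --pt "24 -7 13 0 0 0 26"

```text
t: 15.6
ee_pos: [519.4, 71.4, 195.7]
orientation: [-1.896, 2.5, 0.0]
ft_force: [1.2, 8.0, 5.7]
width: 28.2
```

Latch is at about 1.25 rad with moderate forces. Next is the path for raising the lid round its hinge.

```bash
python3 - <<'E'
from h import *
d=np.array([.965,-.262]);r=np.hypot(154.4,150);a=np.arctan2(150,-154.4)
B=lambda f:np.array([r*np.cos(a-f),r*np.sin(a-f)])
s=np.array([-25-110*np.cos(1.25)-100,109+110*np.sin(1.25)-65])
for f in np.arange(0,.76,.05):
    q=B(f)-s;print(round(f,2),np.round([q[0]*d[0],q[0]*d[1]+1.5,q[1]],1))
o=get_obs();f=o["ft_force"];print(o["ee_pos"],f)
shot("side","f");im=cv2.imread("pics/f.png");cv2.imwrite("pics/fc.png",cv2.resize(im[100:280,160:400],(800,600)))
E
```

```text
0.0 [5.1 0.1 1.6]
0.05 [12.5 -1.9  9.1]
0.1 [20.3 -4.  16.3]
0.15 [28.4 -6.2 23. ]
0.2 [36.8 -8.5 29.3]
0.25 [ 45.5 -10.9  35.1]
0.3 [ 54.5 -13.3  40.5]
0.35 [ 63.8 -15.8  45.5]
0.4 [ 73.2 -18.4  49.9]
0.45 [ 82.9 -21.   53.8]
0.5 [ 92.7 -23.7  57.3]
0.55 [102.7 -26.4  60.2]
0.6 [112.9 -29.1  62.6]
0.65 [123.1 -31.9  64.5]
0.7 [133.4 -34.7  65.8]
0.75 [143.7 -37.5  66.6]
[519.41910994  71.35379123 195.66322046] [1.17324712 7.97715323 5.74654482]
```

View pics/fc.png

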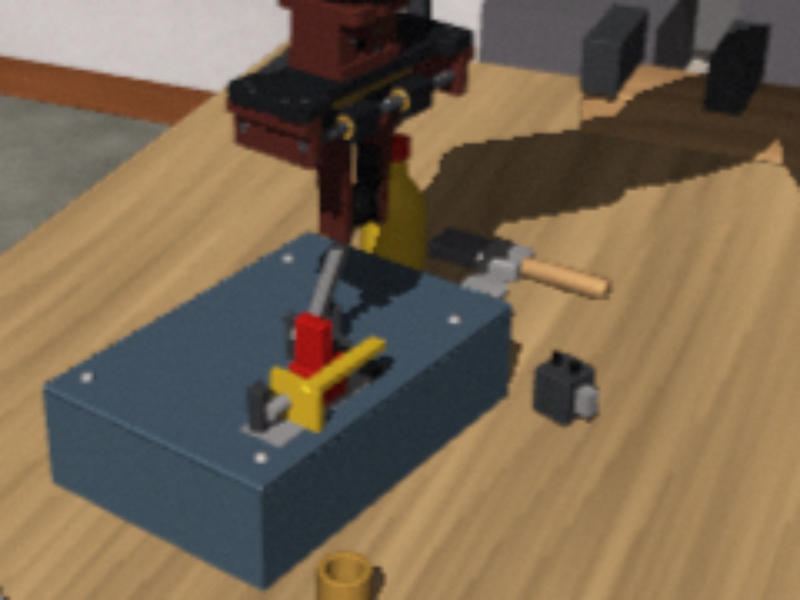

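The latch stands up with the lid shut and the tab still pushed. Raising the lid.

move_arm --pt "2.5 0.5 1 0 0 0 26" --pt "5.1 0.1 1.6 0 0 0 26" --pt "9 -1 5.5 0 0 0 26" --pt "12.5 -1.9 9.1 0 0 0 26" --pt "12.5 -1.9 9.1 0 0 0 26"

```text
t: 16.07
ee_pos: [530.1, 68.8, 202.6]
orientation: [-1.899, 2.503, 0.002]
ft_force: [4.4, 6.2, -9.1]
width: 28.3
```

move_arm --pt "4 -1 3.6 0 0 0 26" --pt "7.8 -2.1 7.2 0 0 0 26" --pt "15.9 -4.3 13.9 0 0 0 26" --pt "24.3 -6.6 20.2 0 0 0 26" --pt "24.3 -6.6 20.2 0 0 0 26"

```text
t: 16.48
ee_pos: [554.1, 62.8, 223.0]
orientation: [1.899, -2.502, -0.006]
ft_force: [0.4, 9.1, -3.8]
width: 28.7
```

move_arm --pt "8.7 -1.9 5.8 0 0 0 26" --pt "17.7 -3.8 11.2 0 0 0 26" --pt "27 -5.8 16.2 0 0 0 26" --pt "36.4 -8.4 20.6 0 0 0 26" --pt "46.1 -11 24.5 0 0 0 26"

```text
t: 16.9
ee_pos: [597.2, 52.2, 247.1]
orientation: [1.896, -2.498, -0.012]
ft_force: [-10.2, 9.7, 1.4]
width: 28.4
```

move_arm --pt "9.8 -2.7 3.5 0 0 0 26" --pt "19.8 -5 6.4 0 0 0 26" --pt "30 -7.5 8.8 0 0 0 26" --pt "40.2 -10.2 10.7 0 0 0 26" --pt "50.5 -13 12 0 0 0 26"

```text
t: 17.32
ee_pos: [649.3, 39.4, 260.9]
orientation: [1.899, -2.501, -0.008]
ft_force: [-8.3, 10.1, 6.7]
width: 28.6
```

move_arm --pt "0 0 0 0 0 0 26" --pt "0 0 0 0 0 0 26" --pt "0 0 0 0 0 0 26"

```text
t: 17.57
ee_pos: [651.3, 39.0, 261.4]
orientation: [-1.898, 2.5, 0.002]
ft_force: [-1.3, 6.7, 4.4]
width: 28.5
```

```bash
python3 - <<'E'
from h import *
o=get_obs();print({k:np.round(o[k],2).tolist() for k in("t","qpos","ee_pos","ft_force","width")})
shot("side","g");im=cv2.imread("pics/g.png");cv2.imwrite("pics/gc.png",cv2.resize(im[90:270,160:400],(800,600)))
E
```

```text
{'t': 17.57, 'qpos': [0.04, 0.42, 1.53, 0.0, 1.18, 1.88], 'ee_pos': [651.31, 39.02, 261.36], 'ft_force': [-1.26, 6.68, 4.39], 'width': 28.47}
```

View pics/gc.png

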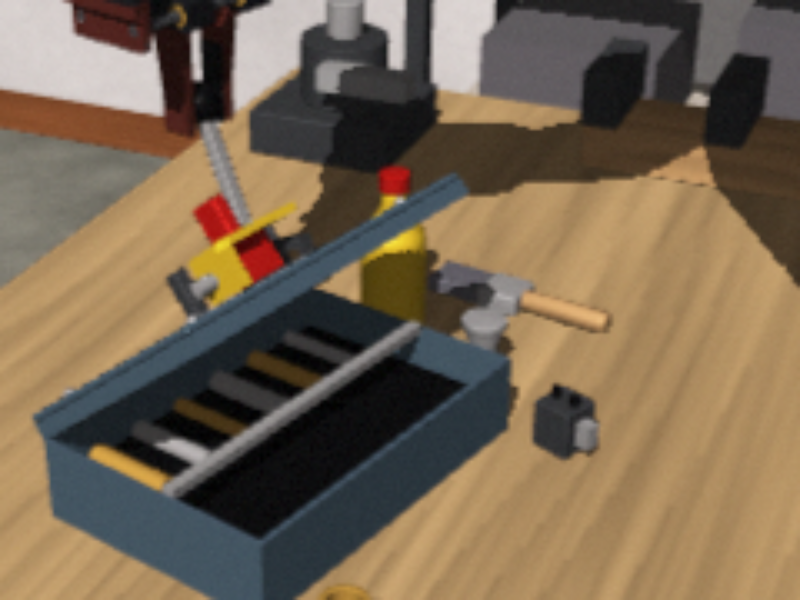

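The lid stands open at about 0.7 rad with the latch at its stop. Releasing and retreating upward.

move_arm --pt "0 0 0 0 0 0 60" --pt "0 0 0 0 0 0 60" --pt "0 0 0 0 0 0 60" --pt "0 0 0 0 0 0 60" --pt "0 0 0 0 0 0 60"

```text
t: 18.03
ee_pos: [650.6, 37.2, 260.1]
orientation: [1.899, -2.502, -0.0]
ft_force: [-0.8, 0.3, -0.4]
width: 57.9
```

move_arm --pt "0 0 15 0 0 0 60" --pt "0 0 35 0 0 0 60" --pt "0 0 60 0 0 0 60" --pt "0 0 90 0 0 0 60" --pt "0 0 100 0 0 0 60"

```text
t: 18.45
ee_pos: [652.3, 37.4, 364.7]
orientation: [-1.896, 2.499, -0.005]
ft_force: [0.6, -0.2, -0.1]
width: 59.7
```

```bash
python3 b.py h; python3 - <<'E'
import cv2,numpy as np
a=cv2.imread("pics/hside.png");b=cv2.imread("pics/hscene.png");cv2.imwrite("pics/hc.png",cv2.resize(np.hstack([a[90:290,150:410],b[90:290,180:440]]),(800,308)))
E
```

```text
{'t': 18.45, 'qpos': [0.039, 0.344, 1.418, -0.0, 1.374, 1.882], 'ee_pos': [652.259, 37.4, 364.68], 'orientation': [-1.896, 2.499, -0.005], 'ft_force': [0.643, -0.16, -0.068]}
ball scene [162. 241.] 0.92 | ball side [120. 219.] 0.61 | ball wrist [204. 255.] 0.8 | [651.   38.8 278. ] [1.9 2.  0.7]
latch_pivot scene [187. 256.] 0.71 | latch_pivot side [165. 232.] 0.79 | latch_pivot wrist [213. 256.] 0.87 | [611.   49.3 184. ] [9.1 9.  1.2]
tab_fin scene [183. 281.] 0.62 | tab_fin side [154. 226.] 0.68 | tab_fin wrist [241. 210.] 0.57 | [604.9 102.6 226.9] [1.7 3.5 2.6]
pawl_rest scene [168. 276.] 0.61 | pawl_rest wrist [261. 254.] 0.85 | [567.6  64.7 223.7] [0.5 0.5]
```

View pics/hc.png

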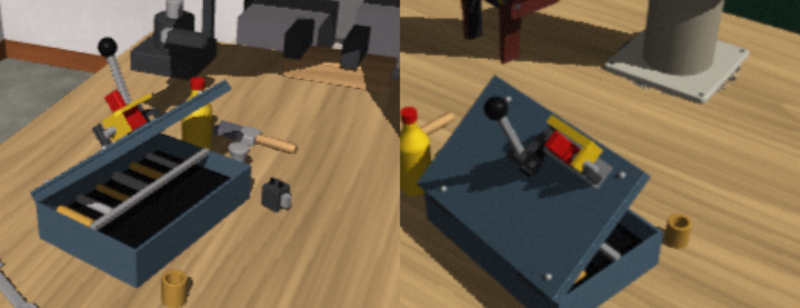

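```bash
python3 -c "
from workcell import *;o=get_obs();print(o['t'],o['ft_force']);close_job()"
```

```text
19.2 [ 0.65135766 -0.22943317  0.10846963]
the job is handed in; nothing more can be done
```

The case is open and the job was handed in at about 19 s of the 56 s allowed. The hand-in reports no verdict.

- **Tab:** I pushed it with closed fingers from its -y side. The drag read about 8.5 N, and I stopped at about 8.3 N beyond that, judging by the noisy force readings. That is within the 6 to 12 N band.
- **Latch:** A gentle test lift met only about 3 N, so the bar was clear of the pawl. I then swung the latch to about 1.25 rad with the lid shut; this angle is worked out from the tool position.
- **Lid:** I raised it by the ball to about 0.7 rad, released it and rose clear.

**Last checks:**
- The ball located at (651, 39, 278) mm and the tab fin's height both give a lid angle of about 0.7 rad.
- The pictures after release show the lid standing by itself, the latch up, and the bystanders in view (bushing, tool block, oil bottle, brush, collet) still in place; the spanner was only partly in frame.
- The force on the tool is about zero.
- **What disagreed:** a sideways force of up to about 10 N built up on the ball during the swing and lift, which I only partly corrected. The final latch-pivot fix also disagreed between views by about 9 mm, so I didn't use it.
- **Not measured:** I did not measure the tab's final travel. From where the spring was met, it should be over 7 mm.

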